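# Free the set mount from the bonding press

## Task

The round mount in the two-station bonding press has set; the rectangular one beside it is still setting. With light pushes of the fingertips only, gripping nothing, push the press arm over the round mount up past its balance point so that it leans back on its stop and stays up by itself, and only then, with a fingertip behind the carriage's upright tab, push that carriage out towards the front as far as it goes, the mount riding in its nest. Pick nothing up, keep the other arm down on the rectangular mount with its carriage in place, and leave the things round the press where they stand.

Things in the scene. Friction and masses are not known exactly. Their poses are not given: they have to be found in the camera images.
- press: Two-station bonding press, fixed: grey base 200 mm long (x -105 to +95), 214 wide, 13 high. Origin under it, midway between the stations (y = +55 and -55 mm); x points from the front (tabs, finger lifts) to the back (hinges), y left, z up. Each station: a carriage between rails 23 mm high, over it a steel arm with a pad under it and a brass counterweight behind its hinge.
- round_mount: The set mount: a round dark stone disc, 34 mm across and 12 mm thick, in the middle of a glass slip 60 x 36 x 3 mm; loose (about 50 g) in the shallow nest of one of the two carriages, under the rubber pad of that station's arm. Origin at the centre of the slip's underside, x along the slip, z up.
- block_mount: The mount that is still setting: a rectangular block of the same stone, 54 x 34 mm and 12 mm thick, on the same kind of slip (60 x 36 x 3 mm); loose (80 g) in the nest of the other carriage. Origin at the centre of the slip's underside, x along the slip, z up.
- press_arm_left (a joint): Angle of the left press arm about its level hinge (along the press's y), rad: 0 = level, pad resting on a mount; grows as the front end rises; 2.0 = on its back stop. Balances at about 1.4 rad (just short of upright): short of that it falls back onto the mount, beyond it tips over backwards and stays. About 0.6 N upwards at the lip starts it.
- carriage_left (a joint): Travel of the left carriage towards the front of the press (its -x), m: 0 = under the pad, 0.055 = fully out at its stop. It slides with 1 to 2 N and stays where it is left.
- hinge_left (a point): Centre of the left arm's hinge, at (60, +55, 85) mm in the press frame. Two cheeks 58 mm apart over all flank it.
- lip_left (a point): Middle of the rolled front lip (round, 8 mm thick, 54 mm along the press's y) of the left arm's finger lift, a plate 50 mm wide, 24 long, 4 thick at the arm's front end, then a beam 11 wide, 10 high. 150 mm in front of the hinge, 85 mm above the bench when level. Free beneath down to the carriage tab's top, 42 mm above the bench.
- tab_left (a point): Middle of the top edge of the upright push tab at the front of the left carriage, on the tab's rear face, 42 mm above the bench. Tab 5 mm thick, 34 wide, 23 high above the carriage's flat top (19 mm above the bench). Behind it 42 mm of flat carriage are free before the nest.
- nest_left (a point): Centre of the floor of the left carriage's nest, 19 mm above the bench, 76 mm behind the tab's rear face; a rim 3 mm high round it holds the slip with 1 mm play. A mount lies in it when its origin is here.
- press_arm_right (a joint): Angle of the right press arm about its level hinge (along the press's y), rad: 0 = level, pad resting on a mount; grows as the front end rises; 2.0 = on its back stop. Balances at about 1.4 rad (just short of upright): short of that it falls back onto the mount, beyond it tips over backwards and stays. About 0.6 N upwards at the lip starts it.
- carriage_right (a joint): Travel of the right carriage towards the front of the press (its -x), m: 0 = under the pad, 0.055 = fully out at its stop. It slides with 1 to 2 N and stays where it is left.
- hinge_right (a point): Centre of the right arm's hinge, at (60, -55, 85) mm in the press frame. Two cheeks 58 mm apart over all flank it.
- lip_right (a point): Middle of the rolled front lip (round, 8 mm thick, 54 mm along the press's y) of the right arm's finger lift, a plate 50 mm wide, 24 long, 4 thick at the arm's front end, then a beam 11 wide, 10 high. 150 mm in front of the hinge, 85 mm above the bench when level. Free beneath down to the carriage tab's top, 42 mm above the bench.
- tab_right (a point): Middle of the top edge of the upright push tab at the front of the right carriage, on the tab's rear face, 42 mm above the bench. Tab 5 mm thick, 34 wide, 23 high above the carriage's flat top (19 mm above the bench). Behind it 42 mm of flat carriage are free before the nest.
- nest_right (a point): Centre of the floor of the right carriage's nest, 19 mm above the bench, 76 mm behind the tab's rear face; a rim 3 mm high round it holds the slip with 1 mm play. A mount lies in it when its origin is here.
- petri_c: Bystander: a covered clear dish, 60 mm across, 16 mm high, loose on the bench beside the press. Origin at the centre of its underside.
- cover_glass_box: Bystander: a small white box, 26 x 26 x 11 mm, loose on the bench beside the press. Origin at the centre of its underside.
- forceps_a: Bystander: steel forceps, 115 mm long, lying, loose on the bench beside the press. Origin at the centre of its underside.
- immersion_oil: Bystander: a dropper bottle, 28 mm across, 74 mm tall, loose on the bench beside the press. Origin at the centre of its underside.
- vial_3: Bystander: a vial with a black cap, 24 mm across, 60 mm tall, loose on the bench beside the press. Origin at the centre of its underside.

How it is judged (in metres and radians):
On the way, in this order (a step that is already met when the one before it is completed fails the run):
1. the arm over the round mount leans back on its stop, not touched by the robot, its carriage still in place (((y of round_mount in the frame of press above 0 m and value of joint press_arm_left above 1.85 rad and value of joint carriage_left below 0.01 m and contact force between each of the arm, the fingers and press below 0.3 N) or (y of round_mount in the frame of press below 0 m and value of joint press_arm_right above 1.85 rad and value of joint carriage_right below 0.01 m and contact force between each of the arm, the fingers and press below 0.3 N))), for 0.2 s.
2. the round mount's carriage is out at its stop (((y of round_mount in the frame of press above 0 m and value of joint carriage_left above 0.051 m and value of joint press_arm_left above 1.85 rad) or (y of round_mount in the frame of press below 0 m and value of joint carriage_right above 0.051 m and value of joint press_arm_right above 1.85 rad))), for 0.2 s.
At the end, for the whole second after the job is handed in: The round mount's arm rests on its back stop (above 1.85 rad); its carriage is out (over 51 of 55 mm), the mount flat in its nest (within 8 mm). The other arm is down (below 0.1 rad), its carriage in (under 10 mm), its mount in the nest. No bystander moved over 30 mm (((y of round_mount in the frame of press above 0 m and value of joint press_arm_left above 1.85 rad and velocity of joint press_arm_left below 0.05 rad/s and value of joint carriage_left above 0.051 m and distance between round_mount and nest_left below 0.008 m and value of joint press_arm_right below 0.1 rad and value of joint carriage_right below 0.01 m and distance between block_mount and nest_right below 0.008 m) or (y of round_mount in the frame of press below 0 m and value of joint press_arm_right above 1.85 rad and velocity of joint press_arm_right below 0.05 rad/s and value of joint carriage_right above 0.051 m and distance between round_mount and nest_right below 0.008 m and value of joint press_arm_left below 0.1 rad and value of joint carriage_left below 0.01 m and distance between block_mount and nest_left below 0.008 m)) and angle between round_mount's own z axis and vertical below 0.1 rad and linear speed of round_mount below 0.02 m/s and not (distance of petri_c from where it was at the start of the episode above 0.03 m) and not (distance of cover_glass_box from where it was at the start of the episode above 0.03 m) and not (distance of forceps_a from where it was at the start of the episode above 0.03 m) and not (distance of immersion_oil from where it was at the start of the episode above 0.03 m) and not (distance of vial_3 from where it was at the start of the episode above 0.03 m)); the robot touches nothing.
It fails at once if the press is gripped, or pushed with over 45 N (contact force between the fingers and press above 45 N).
It fails at once if the carriage is pushed out while its arm is not raised ((value of joint carriage_left above 0.012 m and value of joint press_arm_left below 1.6 rad) or (value of joint carriage_right above 0.012 m and value of joint press_arm_right below 1.6 rad)).
It fails at once if the arm over the rectangular mount is raised ((y of round_mount in the frame of press above 0 m and value of joint press_arm_right above 0.2 rad) or (y of round_mount in the frame of press below 0 m and value of joint press_arm_left above 0.2 rad)).
It fails at once if a mount is lifted out of its nest or tipped (height (world z) of any of round_mount, block_mount above 0.035 m or angle between any of round_mount, block_mount's own z axis and vertical above 0.3 rad).
It fails at once if a bystander is moved more than 30 mm or picked up (distance of any of petri_c, cover_glass_box, forceps_a, immersion_oil, vial_3 from where it was at the start of the episode above 0.03 m).
It also fails if it takes over 58 s, if anything falls off the work surface, if the arm or the gripper's body presses on something with over 40 N, if the wrist force passes 120 N, or if a joint passes its speed limit or range.

## Robot

A 6-joint arm with a two-finger parallel gripper is mounted at the origin on a cart in front of the work surface, level with it; the furniture and walls round the work are solid. World frame = base frame: x ahead of the robot, y to its left, z up, the work surface at z = 0. Lengths are in mm, angles in rad, forces in N, time in s.
With the tool pointing down it reaches from about 350 to 975 mm from the base axis. Payload 7.1 kg.
Tool frame: the origin (TCP) lies midway between the tips of the shut fingers; the grasp point (between the pads) lies 19 mm behind it (r.grip_point_offset is the distance from the TCP to the grasp point, in mm); z points along the fingers, y is the line along which they close (so a half turn about z gives the same grasp; the last joint's range is limited). The gripper opens to 88 mm and grips with 3 to 60 N. Pads are 20 mm wide; open, the fingers measure 115 mm over their backs; the gripper's body (75 mm by 178 mm) begins 61 mm behind the grasp point.
Start: joints at [-1.136, 0.423, 1.63, -0, 1.089, -0.019], TCP at [274.004, -561.717, 222.675] pointing down, gripper open.
Joint ranges: [-3, 3], [-0.9, 2.11], [0.09, 2.58], [-1.31, 4.45], [0.11, 2.69], [-2.54, 2.54]. Speed limits (rad/s): [2.39, 2.39, 3.01, 3.14, 3.14, 3.14].

## Interface

Orientations are given as a unit quaternion [w, x, y, z].
In Python, from bench import r gives the robot as it stands. The module is installed in compiled form; this text tells all that it offers.
- The arm moves only by the tool step_arm, never from a script. Its argument "series" is a list of rows, each an object with "travel": the shift along the tool's x, y, z in mm, a list of three; "twist": the turn about the tool's z in degrees; "claw": the finger opening in mm, from 0 to 87.8. A call has 1 to 8 rows; each row shifts and turns the commanded pose from where the row before left it, along the tool's axes as they then stand; what a row does not reach is not made up. A row lasts 1/12 s, in which the tool goes at most 41.7 mm and 7.16 degrees, less where a joint would pass 70% of its speed; a pose out of reach is approached as far as the arm can. A call with a gripper value outside its range is refused whole. The fingers move at their own pace and stop on an object; "squeeze" is the grip in N (left out, the last holds). Time passes only in rows, so rows that do not move let the fingers close. It gives the time, the measured TCP pose, the force, the opening and the grip force at its end, in the units of the state.
- r.read_state(): the state, without advancing time (a new reading comes with each control period).
- r.snapshot(name): name is "scene" or "top" or "wrist"; returns (picture, depth): 420x560x3 uint8, red, green, blue; 420x560 float32, mm along the optical axis (not along the pixel's ray), 0 where there is no reading.
- r.get_calibration(name): a dict with "mtx" (3x3 intrinsics, pixels), "pose" (4x4, takes a point from camera to world coordinates). Camera axes: x right, y down, z forward; pixel columns grow to the right and rows downward; lengths in mm; the calibration is good to about 2 mm. A picture is of the moment at which its call begins: read the wrist's pose just before it. get_calibration takes no time and is no camera call; for the wrist camera it gives the pose at the moment of the call.
- r.hand_in(): hands the job in; it is judged then, once.
The state is a dict: "time": time; "joints": joint angles; "dq": joint speeds; "tau": joint torques, N m; "tool_pos": TCP position; "eef_rot": TCP orientation; "wrist_force": force on the tool from outside, world axes, zero at the start; "wrist_torque": the same for the moment, N m; "width": finger opening in mm; "gripper_force": force on a finger pad.
Only numpy, scipy, OpenCV 4.12 (cv2) and the standard library are available. Lean on these libraries where they do the work, as an engineer would, in place of code of your own. Each camera call takes 0.05 s, during which the arm holds its last target. There are 200 camera calls.

## Working session

There is one attempt and no reset: what is moved stays moved. The work goes in short steps, Python scripts to look and compute and a tool call to move; the robot and the scene stay as the last step left them, time stands still between calls to the robot, and variables do not carry over. Pictures are saved under pics/ and viewed, at most 10 in all, crops included, and the job is handed in when it is done.

Besides the shell and the picture viewer there is one more tool, called by a JSON object that holds its "name" and its "arguments", one argument or row to a line. step_arm: Moves the arm, as the interface text tells. Its arguments: {"type":"object","properties":{"series":{"type":"array"},"squeeze":{"type":"number"}},"required":["series"]}

```bash
mkdir -p pics; python3 - <<'E'
from bench import r
import cv2,numpy as np
s=r.read_state();print(s)
for n in("top","scene"):
    p,d=r.snapshot(n);c=r.get_calibration(n);np.savez(n+'.npz',p=p,d=d,K=c['mtx'],T=c['pose']);cv2.imwrite(f'pics/{n}0.png',p[...,::-1]);print(c)
E
```

```text
{'time': 0.0, 'joints': array([-1.13600785e+00,  4.23828530e-01,  1.63067069e+00, -2.40134396e-05,
        1.08860264e+00, -1.90081537e-02]), 'dq': array([ 2.14914532e-04, -7.10628355e-04, -8.59338046e-05,  1.66346597e-03,
       -1.30073430e-04, -7.68717706e-04]), 'tau': array([-1.42357883e-03, -5.44630587e+01, -2.73669469e+01,  6.41439599e-02,
        2.25898437e-02, -9.70142742e-05]), 'tool_pos': array([ 273.76999686, -561.24020718,  221.91697103]), 'eef_rot': array([-7.36159310e-04,  9.74367293e-01,  2.24961793e-01, -1.66151283e-04]), 'wrist_force': array([ 0.17199138, -0.20765025, -1.27875891]), 'wrist_torque': array([-0.01551731,  0.00731736,  0.01048693]), 'gripper_force': 0.0, 'width': 87.42522562616524}
{'mtx': array([[533.69396385,   0.        , 284.77098947],
       [  0.        , 533.69396385, 217.74368502],
       [  0.        ,   0.        ,   1.        ]]), 'pose': array([[ 2.65451362e-03, -9.98802383e-01,  4.88544188e-02,
         5.48202803e+02],
       [-9.99952173e-01, -3.11109931e-03, -9.27217532e-03,
         1.88574384e+01],
       [ 9.41306175e-03, -4.88274691e-02, -9.98762871e-01,
         1.20908126e+03],
       [ 0.00000000e+00,  0.00000000e+00,  0.00000000e+00,
         1.00000000e+00]])}
{'mtx': array([[448.36568732,   0.        , 274.07545769],
       [  0.        , 448.36568732, 207.78958634],
       [  0.        ,   0.        ,   1.        ]]), 'pose': array([[ 4.15299639e-01, -4.96860492e-01,  7.62007783e-01,
        -3.94765641e+01],
       [-9.09482948e-01, -2.44422055e-01,  3.36301392e-01,
        -2.84997187e+02],
       [ 1.91566333e-02, -8.32698931e-01, -5.53394537e-01,
         5.64947822e+02],
       [ 0.00000000e+00,  0.00000000e+00,  0.00000000e+00,
         1.00000000e+00]])}
```

View pics/top0.png

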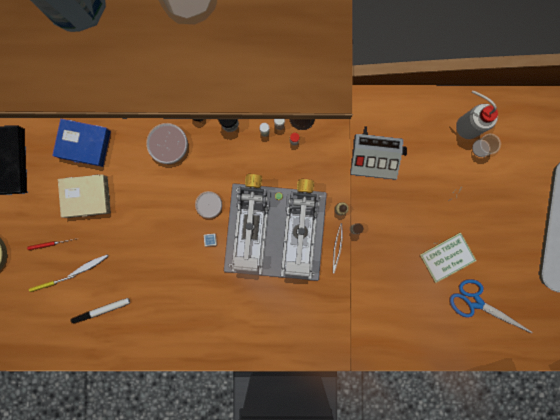

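View pics/scene0.png

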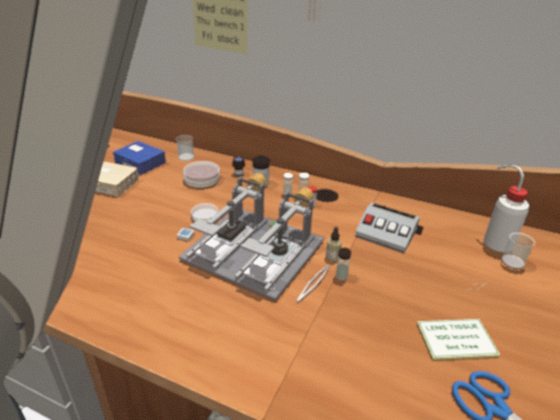

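The top view shows the press around pixel (275,230), with its tabs towards the robot, and the petri dish and white box to its left. The bottle, vial and forceps are to its right. The shelf edge runs along row 115. I'll zoom in to tell the mounts apart.

```bash
python3 - <<'E'
import cv2,numpy as np
t=np.load('top.npz');s=np.load('scene.npz')
a=cv2.resize(t['p'][165:290,215:355],None,fx=2.8,fy=4.4*0.7,interpolation=3)
a=cv2.resize(t['p'][165:290,215:355],(400,357),interpolation=3)
b=cv2.resize(s['p'][165:305,170:327],(400,357),interpolation=3)
cv2.imwrite('pics/z.png',np.hstack([a,b])[...,::-1])
# heights on top depth
K,T,d=t['K'],t['T'],t['d']
v,u=np.mgrid[:420,:560]
P=np.stack([(u-K[0,2])/K[0,0]*d,(v-K[1,2])/K[1,1]*d,d],-1)@T[:3,:3].T+T[:3,3]
np.save('P.npy',P)
print('shelf',P[90,200],P[108,275],P[114,275])
# base corners: fit min rect of grey base region z 8..60
m=((P[...,2]>7)&(d>0)).astype(np.uint8);m[:, :222]=0;m[:,332:]=0;m[:180]=0;m[285:]=0
Q=P[m>0][:,:2].astype(np.float32)
print(m.sum(),cv2.minAreaRect(Q),cv2.boxPoints(cv2.minAreaRect(Q)))
E
```

```text
shelf [716.65823686 106.92369482 629.85347013] [696.70072772  24.50952813 631.36824507] [689.84628448  24.47741046 632.24685716]
8592 ((582.328857421875, 29.609886169433594), (213.75143432617188, 211.5362548828125), 84.77444458007812) [[467.26642  -67.18862 ]
 [677.9235   -86.45466 ]
 [697.3913   126.408394]
 [486.7342   145.67444 ]]
```

View pics/z.png

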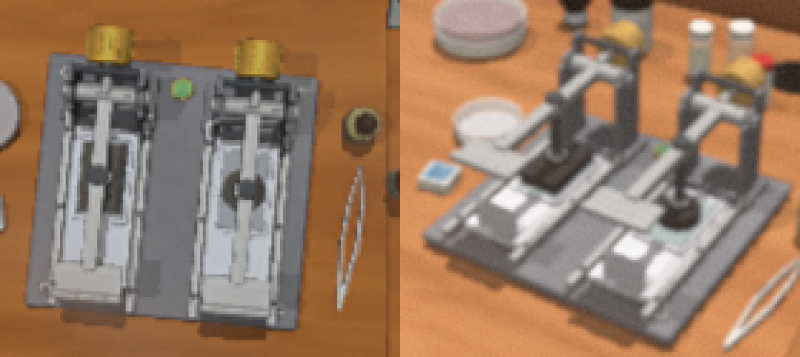

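The round disc is under the right arm (−y side) and the block is under the left one. Next I'll measure the base frame, lip and tab.

```bash
python3 - <<'E'
import numpy as np,cv2
P=np.load('P.npy');z=P[...,2]
v,u=np.mgrid[:420,:560]
R=(u>222)&(u<332)&(v>160)&(v<285)
b=P[R&(z>8)&(z<17)]
rect=cv2.minAreaRect(b[:,:2].astype(np.float32));print(rect,np.median(b[:,2]))
for yaw in (-5.2,):
    a=np.radians(yaw);ex=np.array([np.cos(a),np.sin(a)]);ey=np.array([-ex[1],ex[0]])
    O=np.array([477.0,39.24])+105*ex
    def loc(m): q=P[m];w=q[:,:2]-O;return np.c_[w@ex,w@ey,q[:,2]]
    B=loc(R&(z>8)&(z<17));print('base',np.percentile(B,[0.3,99.7],axis=0).round(1))
    L=loc(R&(z>76)&(z<96))
    for s in(1,-1):
        q=L[(L[:,1]*s>20)&(L[:,1]*s<92)]
        f=q[q[:,0]<-68];print('lip',s,len(f),np.percentile(f,[1,50,99],axis=0).round(1))
        g=q[(q[:,0]>-55)&(q[:,0]<40)&(abs(q[:,1]-55*s)<12)];print('beam',np.polyfit(g[:,0],g[:,1],1).round(4))
    A=loc(R&(z>25)&(z<60));
    for s in(1,-1):
        q=A[(A[:,0]<-75)&(abs(A[:,1]-55*s)<25)];print('tab',s,len(q),np.percentile(q,[1,50,99],axis=0).round(1) if len(q) else '')
    print('right lip guess',O+ex*-90-55*ey,'O',O)
E
```

```text
((585.8900146484375, 29.279945373535156), (213.72218322753906, 218.38552856445312), 84.7366714477539) 12.191770149937724
base [[-104.5 -106.2    8.1]
 [  94.1  106.2   17. ]]
lip 1 301 [[-93.9  30.3  80.4]
 [-81.3  54.9  86.1]
 [-68.3  79.5  90.9]]
beam [-2.90000e-03  5.46815e+01]
lip -1 302 [[-93.9 -79.8  81.8]
 [-81.2 -55.1  85.9]
 [-68.2 -30.3  91.2]]
beam [-1.8000e-03 -5.4913e+01]
tab 1 0 
tab -1 0 
right lip guess [486.95347407 -16.89313063] O [581.56786185  29.72357908]
```

Frame fits: base −104.5 to 94 by ±106 mm, lips at x −94, y ±55 and z 86. The origin is at (581.6, 29.7) with yaw −5.25°. Next: turn the tool, shut the fingers and move to a point in front of the right lip.

{"name": "step_arm", "arguments": {
  "series": [
    {"travel": [0,0,0],"twist": 6.25,"claw": 0},
    {"travel": [0,0,0],"twist": 6.25,"claw": 0},
    {"travel": [0,0,0],"twist": 6.25,"claw": 0},
    {"travel": [0,0,0],"twist": 6.25,"claw": 0},
    {"travel": [0,0,0],"twist": 6.25,"claw": 0},
    {"travel": [8,-35,0],"twist": 0,"claw": 0},
    {"travel": [8,-35,0],"twist": 0,"claw": 0},
    {"travel": [8,-35,0],"twist": 0,"claw": 0}
  ],
  "squeeze": 5
}}

```text
time: 0.77
tool_pos: [307.3, -458.1, 222.0]
eef_rot: [-0.0, 0.999, -0.047, -0.0]
wrist_force: [0.8, 0.6, 0.0]
width: 38.1
gripper_force: 0.0
```

{"name": "step_arm", "arguments": {
  "series": [
    {"travel": [8,-35,0],"twist": 0,"claw": 0},
    {"travel": [8,-35,0],"twist": 0,"claw": 0},
    {"travel": [8,-35,0],"twist": 0,"claw": 0},
    {"travel": [8,-35,0],"twist": 0,"claw": 0},
    {"travel": [8,-35,0],"twist": 0,"claw": 0},
    {"travel": [8,-35,0],"twist": 0,"claw": 0},
    {"travel": [8,-35,0],"twist": 0,"claw": 0},
    {"travel": [8,-35,0],"twist": 0,"claw": 0}
  ]
}}

```text
time: 1.43
tool_pos: [396.8, -184.6, 222.6]
eef_rot: [-0.0, 0.999, -0.046, -0.0]
wrist_force: [0.0, -0.4, 0.5]
width: 0.3
gripper_force: 0.0
```

{"name": "step_arm", "arguments": {
  "series": [
    {"travel": [8,-35,0],"twist": 0,"claw": 0},
    {"travel": [8,-35,0],"twist": 0,"claw": 0},
    {"travel": [8,-35,0],"twist": 0,"claw": 0},
    {"travel": [8,-35,0],"twist": 0,"claw": 0},
    {"travel": [0,0,0],"twist": 0,"claw": 0},
    {"travel": [0,0,0],"twist": 0,"claw": 0}
  ]
}}

```text
time: 1.93
tool_pos: [441.6, -48.3, 222.5]
eef_rot: [0.0, 0.999, -0.044, -0.0]
wrist_force: [-0.6, -0.8, 0.4]
width: 0.5
gripper_force: 0.0
```

{"name": "step_arm", "arguments": {
  "series": [
    {"travel": [3,-35.5,0],"twist": 0,"claw": 0},
    {"travel": [0,0,38],"twist": 0,"claw": 0},
    {"travel": [0,0,38],"twist": 0,"claw": 0},
    {"travel": [0,0,38],"twist": 0,"claw": 0},
    {"travel": [0,0,38],"twist": 0,"claw": 0},
    {"travel": [0,0,0],"twist": 0,"claw": 0},
    {"travel": [0,0,0],"twist": 0,"claw": 0}
  ]
}}

```text
time: 2.52
tool_pos: [445.7, -15.7, 69.3]
eef_rot: [0.0, 0.999, -0.047, -0.003]
wrist_force: [-0.8, -1.0, 1.4]
width: 0.6
gripper_force: 0.0
```

```bash
cat > h.py <<'E'
from bench import r
import numpy as np
O=np.array([581.57,29.72]);a=np.radians(-5.25);ex=np.array([np.cos(a),np.sin(a)]);ey=np.array([-ex[1],ex[0]])
def tcp():
    s=r.read_state();w=s['tool_pos'][:2]-O;f=s['wrist_force']
    print('t',round(s['time'],2),'press xyz',np.round([w@ex,w@ey,s['tool_pos'][2]],1),'F',np.round([f[:2]@ex,f[:2]@ey,f[2]],2))
E
python3 - <<'E'
from h import *
import cv2
tcp()
p,d=r.snapshot('scene');cv2.imwrite('pics/s1.png',cv2.resize(p[120:320,120:380],(780,600),interpolation=3)[...,::-1])
E
```

```text
t 2.52 press xyz [-131.1  -57.7   69.3] F [-0.67 -1.03  1.35]
```

View pics/s1.png

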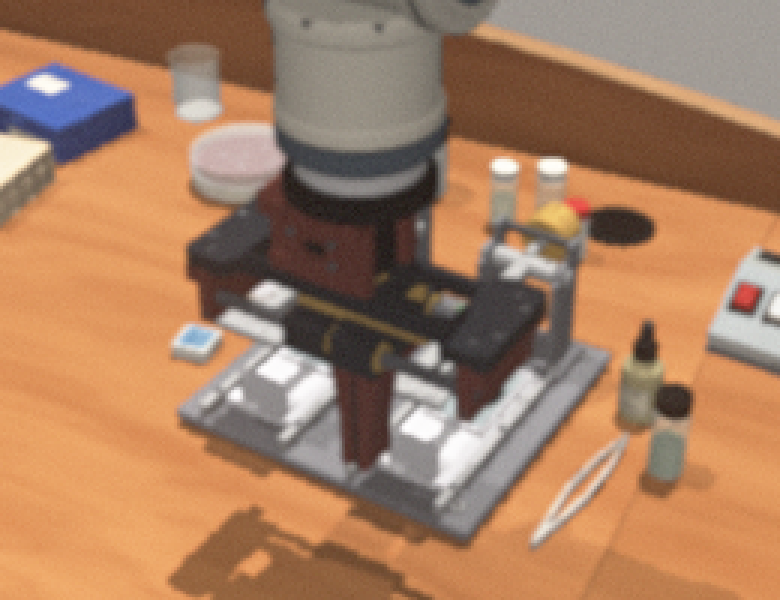

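The shut fingers hang in front of the right lip and nothing has been disturbed. I'll approach it gently.

{"name": "step_arm", "arguments": {
  "series": [
    {"travel": [10,-2,0],"twist": 0,"claw": 0},
    {"travel": [9,0,0],"twist": 0,"claw": 0},
    {"travel": [3,0,0],"twist": 0,"claw": 0},
    {"travel": [2,0,0],"twist": 0,"claw": 0},
    {"travel": [2,0,0],"twist": 0,"claw": 0},
    {"travel": [0,0,0],"twist": 0,"claw": 0}
  ]
}}

```text
time: 3.07
tool_pos: [472.5, -15.1, 71.5]
eef_rot: [-0.0, 0.999, -0.046, -0.001]
wrist_force: [-7.7, 1.0, 4.9]
width: 0.4
gripper_force: 3.5
```

```bash
python3 -c "
from h import *
tcp()"
```

```text
t 3.07 press xyz [-104.5  -54.6   71.5] F [-7.79  0.31  4.91]
```

{"name": "step_arm", "arguments": {
  "series": [
    {"travel": [0.5,0,-3],"twist": 0,"claw": 0},
    {"travel": [0.5,0,-3],"twist": 0,"claw": 0},
    {"travel": [0.5,0,-3],"twist": 0,"claw": 0},
    {"travel": [0.5,0,-3],"twist": 0,"claw": 0},
    {"travel": [0.5,0,-3],"twist": 0,"claw": 0},
    {"travel": [0.5,0,-3],"twist": 0,"claw": 0},
    {"travel": [0.5,0,-3],"twist": 0,"claw": 0},
    {"travel": [0,0,0],"twist": 0,"claw": 0}
  ]
}}

```text
time: 3.73
tool_pos: [473.8, -15.2, 91.9]
eef_rot: [-0.0, 0.999, -0.046, -0.003]
wrist_force: [-10.1, 1.0, 1.4]
width: 0.4
gripper_force: 5.1
```

```bash
python3 - <<'E'
from h import *
import cv2
tcp()
p,d=r.snapshot('scene');cv2.imwrite('pics/s2.png',cv2.resize(p[120:320,120:380],(780,600),interpolation=3)[...,::-1])
E
```

```text
t 3.73 press xyz [-103.2  -54.6   91.9] F [-10.14   0.08   1.41]
```

View pics/s2.png

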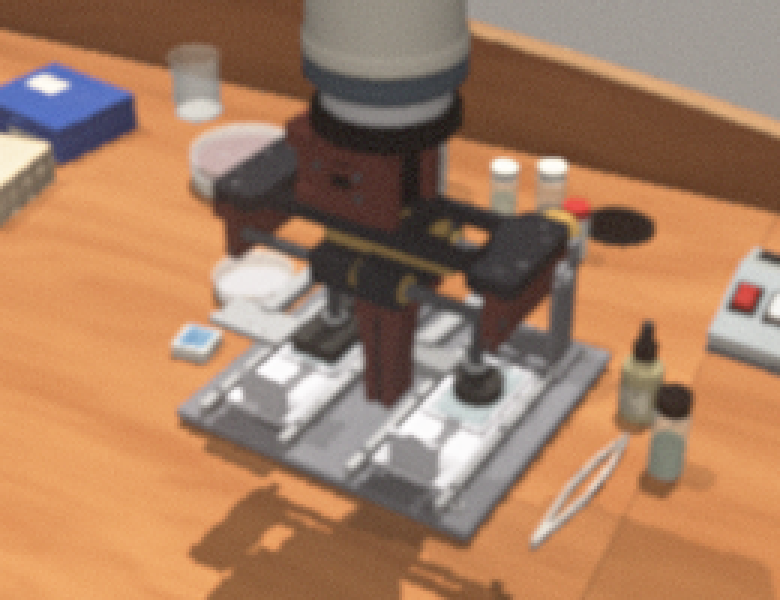

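Advance in x equals the arc's retreat for a 20 mm rise, so the lip is following. I'll continue along the arc.

{"name": "step_arm", "arguments": {
  "series": [
    {"travel": [1.1,0,-6.6],"twist": 0,"claw": 0},
    {"travel": [1.4,0,-6.6],"twist": 0,"claw": 0},
    {"travel": [1.7,0,-6.5],"twist": 0,"claw": 0},
    {"travel": [2,0,-6.4],"twist": 0,"claw": 0},
    {"travel": [2.3,0,-6.3],"twist": 0,"claw": 0},
    {"travel": [2.6,0,-6.2],"twist": 0,"claw": 0},
    {"travel": [2.8,0,-6.1],"twist": 0,"claw": 0},
    {"travel": [3,0,-6],"twist": 0,"claw": 0}
  ]
}}

```text
time: 4.45
tool_pos: [489.1, -16.6, 142.4]
eef_rot: [-0.0, 0.999, -0.046, -0.005]
wrist_force: [-15.0, 1.6, 6.5]
width: 0.5
gripper_force: 7.7
```

```bash
python3 -c "
from h import *
tcp()"
```

```text
t 4.45 press xyz [-87.9 -54.6 142.4] F [-15.13   0.25   6.49]
```

{"name": "step_arm", "arguments": {
  "series": [
    {"travel": [4,0,-8.8],"twist": 0,"claw": 0},
    {"travel": [5,0,-8.6],"twist": 0,"claw": 0},
    {"travel": [5.7,0,-8.2],"twist": 0,"claw": 0},
    {"travel": [6.3,0,-7.8],"twist": 0,"claw": 0},
    {"travel": [6.9,0,-7.4],"twist": 0,"claw": 0},
    {"travel": [7.4,0,-7],"twist": 0,"claw": 0},
    {"travel": [7.8,0,-6.5],"twist": 0,"claw": 0},
    {"travel": [8.1,0,-6],"twist": 0,"claw": 0}
  ]
}}

```text
time: 5.12
tool_pos: [546.5, -21.8, 204.0]
eef_rot: [0.0, 0.999, -0.046, 0.001]
wrist_force: [-0.6, -0.2, -0.2]
width: 0.5
gripper_force: 0.1
```

```bash
python3 - <<'E'
from h import *
import cv2
tcp()
p,d=r.snapshot('scene');cv2.imwrite('pics/s3.png',cv2.resize(p[80:320,120:400],(700,600),interpolation=3)[...,::-1])
E
```

```text
t 5.12 press xyz [-30.2 -54.5 204. ] F [-0.55 -0.22 -0.2 ]
```

View pics/s3.png

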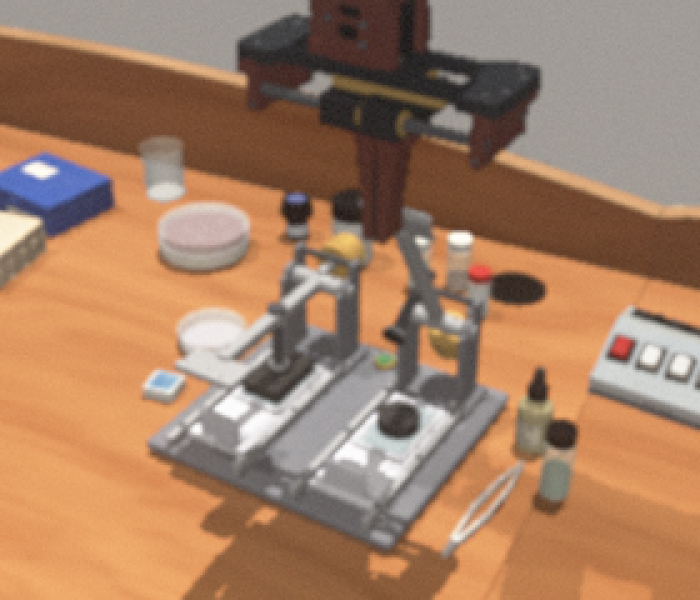

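The arm is swinging ahead of the finger at about 1.2 rad. I'll follow it over the balance point.

{"name": "step_arm", "arguments": {
  "series": [
    {"travel": [9,0,-2],"twist": 0,"claw": 0},
    {"travel": [9,0,-2],"twist": 0,"claw": 0},
    {"travel": [9,0,-2],"twist": 0,"claw": 0},
    {"travel": [9,0,0],"twist": 0,"claw": 0},
    {"travel": [9,0,0],"twist": 0,"claw": 0},
    {"travel": [8,0,0],"twist": 0,"claw": 0},
    {"travel": [7,0,0],"twist": 0,"claw": 0},
    {"travel": [7,0,0],"twist": 0,"claw": 0}
  ]
}}

```text
time: 5.83
tool_pos: [612.5, -28.0, 208.3]
eef_rot: [0.0, 0.999, -0.046, -0.0]
wrist_force: [-0.8, -0.3, -0.2]
width: 0.5
gripper_force: 0.0
```

```bash
python3 - <<'E'
from h import *
import cv2
tcp()
p,d=r.snapshot('scene');cv2.imwrite('pics/s4.png',cv2.resize(p[80:320,120:400],(700,600),interpolation=3)[...,::-1])
E
```

```text
t 5.83 press xyz [ 36.1 -54.6 208.3] F [-0.78 -0.33 -0.22]
```

View pics/s4.png

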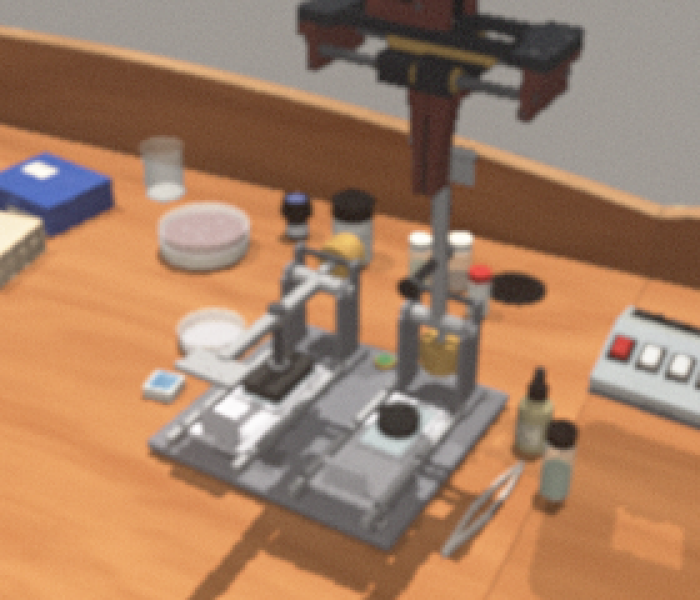

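The arm is now past upright. I'll push slightly further, wait, back off and check the angle.

{"name": "step_arm", "arguments": {
  "series": [
    {"travel": [7,0,0],"twist": 0,"claw": 0},
    {"travel": [7,0,0],"twist": 0,"claw": 0},
    {"travel": [-10,0,0],"twist": 0,"claw": 0},
    {"travel": [-35,0,0],"twist": 0,"claw": 0},
    {"travel": [-41,0,0],"twist": 0,"claw": 0},
    {"travel": [-41,0,0],"twist": 0,"claw": 0},
    {"travel": [-41,0,0],"twist": 0,"claw": 0},
    {"travel": [0,0,0],"twist": 0,"claw": 0}
  ]
}}

```text
time: 6.55
tool_pos: [448.6, -13.0, 206.9]
eef_rot: [-0.0, 0.999, -0.046, -0.005]
wrist_force: [-1.4, -0.6, -0.8]
width: 0.8
gripper_force: 0.0
```

```bash
python3 - <<'E'
from h import *
import cv2
tcp()
out=[]
for n in('scene','top'):
    p,d=r.snapshot(n);c=r.get_calibration(n);K,T=c['mtx'],c['pose']
    v,u=np.mgrid[:420,:560]
    P=np.stack([(u-K[0,2])/K[0,0]*d,(v-K[1,2])/K[1,1]*d,d],-1)@T[:3,:3].T+T[:3,3]
    w=P[...,:2]-O;X,Y,Z=w@ex,w@ey,P[...,2];ok=d>0
    m=ok&(abs(Y+55)<35)&(Z>100)&(Z<300)&(X>40)&(X<150)
    print(n,m.sum())
    for lo in range(100,260,20):
        k=m&(Z>=lo)&(Z<lo+20)
        if k.sum(): print(lo,k.sum(),np.median(X[k]).round(1),np.median(Y[k]).round(1))
    for s,lab in((-55,'R'),):
        k=ok&(abs(Y-s)<22)&(Z>28)&(Z<50)&(X<-20)&(X>-200)
        if k.sum(): print(lab,'tab',k.sum(),np.percentile(X[k],[2,10,50,90,98]).round(1),np.percentile(Z[k],[5,50,95]).round(1))
        k=ok&(abs(Y-s)<6)&(Z>37)&(Z<50)&(X<-40)&(X>-200)
        if k.sum(): print('tabtop',k.sum(),np.percentile(X[k],[2,10,50,90,98]).round(1))
        k=ok&(abs(Y-s)<30)&(Z>28)&(Z<45)&(X<30)&(X>-60)
        if k.sum(): print('disc',k.sum(),np.median(X[k]),np.median(Y[k]),np.median(Z[k]))
    out.append(cv2.resize(p[150:290,200:360] if n=='top' else p[110:310,120:360],(400,400),interpolation=3))
cv2.imwrite('pics/s5.png',np.hstack(out)[...,::-1])
E
```

```text
t 6.55 press xyz [-128.5  -54.7  206.9] F [-1.36 -0.73 -0.82]
scene 846
100 160 71.4 -58.0
120 78 77.5 -58.4
140 103 85.3 -58.5
160 126 93.4 -57.1
180 78 105.3 -57.2
200 212 116.9 -62.2
220 89 121.8 -62.8
R tab 139 [-81.  -80.1 -78.8 -76.4 -74.3] [29.5 37.8 44.2]
tabtop 29 [-81.3 -79.6 -78.4 -75.5 -74.1]
disc 205 -2.223589673187793 -57.53398537621979 35.14902039927961
top 552
100 68 74.2 -51.5
120 16 79.5 -53.5
140 92 70.6 -54.9
160 69 87.7 -54.4
180 38 103.9 -55.2
200 160 114.8 -54.6
220 109 121.6 -54.2
R tab 41 [-80.8 -80.4 -78.3 -76.2 -67.2] [36.  39.8 44.7]
tabtop 13 [-80.4 -79.5 -78.5 -76.6 -76.4]
disc 185 -0.038233929969075174 -54.96910931972997 33.00958193568158
```

View pics/s5.png

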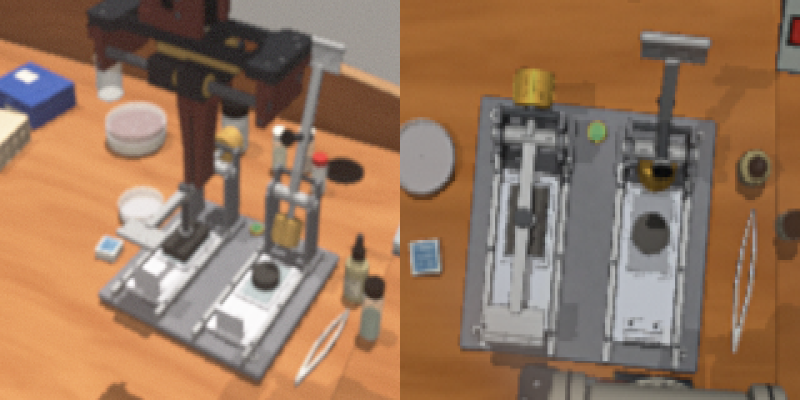

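The right arm is on its stop: the lip is at (122, 221), which is 2.0 rad. The disc is in its nest at x≈0, and the tab's rear face is at x≈−76. Now the fingertip goes down behind the tab.

{"name": "step_arm", "arguments": {
  "series": [
    {"travel": [36,0,0],"twist": 0,"claw": 0},
    {"travel": [37,0,0],"twist": 0,"claw": 0},
    {"travel": [0,0,0],"twist": 0,"claw": 0},
    {"travel": [0,0,35],"twist": 0,"claw": 0},
    {"travel": [0,0,35],"twist": 0,"claw": 0},
    {"travel": [0,0,35],"twist": 0,"claw": 0},
    {"travel": [0,0,30],"twist": 0,"claw": 0},
    {"travel": [0,0,0],"twist": 0,"claw": 0}
  ]
}}

```text
time: 7.32
tool_pos: [528.3, -20.4, 68.6]
eef_rot: [-0.0, 0.999, -0.046, -0.004]
wrist_force: [-1.1, 0.6, -0.7]
width: 0.6
gripper_force: 0.0
```

```bash
python3 -c "
from h import *
tcp()"
```

```text
t 7.32 press xyz [-48.4 -54.8  68.6] F [-1.12  0.51 -0.66]
```

{"name": "step_arm", "arguments": {
  "series": [
    {"travel": [-6,0,0],"twist": 0,"claw": 0},
    {"travel": [0,0,15],"twist": 0,"claw": 0},
    {"travel": [0,0,13],"twist": 0,"claw": 0},
    {"travel": [0,0,9],"twist": 0,"claw": 0},
    {"travel": [0,0,0],"twist": 0,"claw": 0},
    {"travel": [0,0,0],"twist": 0,"claw": 0}
  ]
}}

```text
time: 7.82
tool_pos: [526.0, -20.0, 37.8]
eef_rot: [0.0, 0.999, -0.046, 0.001]
wrist_force: [-0.1, -0.1, -0.1]
width: -0.1
gripper_force: 0.0
```

```bash
python3 -c "
from h import *
tcp()"
```

```text
t 7.82 press xyz [-50.8 -54.5  37.8] F [-0.11 -0.15 -0.13]
```

{"name": "step_arm", "arguments": {
  "series": [
    {"travel": [-4,0,7],"twist": 0,"claw": 0},
    {"travel": [-5,0,0],"twist": 0,"claw": 0},
    {"travel": [-4,0,0],"twist": 0,"claw": 0},
    {"travel": [-3,0,0],"twist": 0,"claw": 0},
    {"travel": [-3,0,0],"twist": 0,"claw": 0},
    {"travel": [-4,0,0],"twist": 0,"claw": 0},
    {"travel": [-4,0,0],"twist": 0,"claw": 0},
    {"travel": [-4,0,0],"twist": 0,"claw": 0}
  ]
}}

```text
time: 8.48
tool_pos: [494.3, -17.1, 29.9]
eef_rot: [0.0, 0.999, -0.046, 0.0]
wrist_force: [2.1, 0.2, 1.8]
width: 0.7
gripper_force: 0.7
```

```bash
python3 -c "
from h import *
tcp()"
```

```text
t 8.48 press xyz [-82.6 -54.6  29.9] F [2.06 0.41 1.78]
```

Pushing with about 2 N and the carriage is moving. About 38 mm of travel is left.

{"name": "step_arm", "arguments": {
  "series": [
    {"travel": [-5,0,0],"twist": 0,"claw": 0},
    {"travel": [-5,0,0],"twist": 0,"claw": 0},
    {"travel": [-5,0,0],"twist": 0,"claw": 0},
    {"travel": [-5,0,0],"twist": 0,"claw": 0},
    {"travel": [-5,0,0],"twist": 0,"claw": 0},
    {"travel": [-4,0,0],"twist": 0,"claw": 0},
    {"travel": [-4,0,0],"twist": 0,"claw": 0},
    {"travel": [-3,0,0],"twist": 0,"claw": 0}
  ]
}}

```text
time: 9.15
tool_pos: [457.9, -13.7, 29.6]
eef_rot: [-0.0, 0.999, -0.046, -0.0]
wrist_force: [1.3, -0.9, 0.6]
width: 0.5
gripper_force: 2.0
```

{"name": "step_arm", "arguments": {
  "series": [
    {"travel": [-1,0,0],"twist": 0,"claw": 0},
    {"travel": [-1,0,0],"twist": 0,"claw": 0},
    {"travel": [0,0,0],"twist": 0,"claw": 0}
  ]
}}

```text
time: 9.4
tool_pos: [458.0, -13.7, 29.8]
eef_rot: [0.0, 0.999, -0.046, 0.001]
wrist_force: [5.3, -1.6, -3.1]
width: 0.6
gripper_force: 2.5
```

```bash
python3 -c "
from h import *
tcp()"
```

```text
t 9.4 press xyz [-119.1  -54.6   29.8] F [ 5.4  -1.07 -3.07]
```

{"name": "step_arm", "arguments": {
  "series": [
    {"travel": [-2,0,0],"twist": 0,"claw": 0},
    {"travel": [-2,0,0],"twist": 0,"claw": 0},
    {"travel": [0,0,0],"twist": 0,"claw": 0},
    {"travel": [0,0,0],"twist": 0,"claw": 0}
  ]
}}

```text
time: 9.73
tool_pos: [457.9, -13.7, 30.2]
eef_rot: [0.0, 0.999, -0.046, 0.005]
wrist_force: [13.7, -1.2, -11.2]
width: 0.4
gripper_force: 6.8
```

```bash
python3 -c "
from h import *
tcp()"
```

```text
t 9.73 press xyz [-119.1  -54.5   30.2] F [ 13.76   0.04 -11.21]
```

At the stop: the force rose to 14 N with no further motion. Back off, rise, retreat and check.

{"name": "step_arm", "arguments": {
  "series": [
    {"travel": [6,0,0],"twist": 0,"claw": 0},
    {"travel": [6,0,0],"twist": 0,"claw": 0},
    {"travel": [0,0,-25],"twist": 0,"claw": 0},
    {"travel": [0,0,-40],"twist": 0,"claw": 0},
    {"travel": [0,0,-40],"twist": 0,"claw": 0},
    {"travel": [0,0,-40],"twist": 0,"claw": 0},
    {"travel": [-40,0,0],"twist": 0,"claw": 0},
    {"travel": [0,0,0],"twist": 0,"claw": 0}
  ]
}}

```text
time: 10.4
tool_pos: [419.1, -10.2, 175.5]
eef_rot: [-0.0, 0.999, -0.046, -0.002]
wrist_force: [-1.7, -0.5, -1.2]
width: 0.4
gripper_force: 0.0
```

```bash
python3 - <<'E'
from h import *
import cv2
tcp()
out=[]
for n in('scene','top'):
    p,d=r.snapshot(n);c=r.get_calibration(n);K,T=c['mtx'],c['pose']
    v,u=np.mgrid[:420,:560]
    P=np.stack([(u-K[0,2])/K[0,0]*d,(v-K[1,2])/K[1,1]*d,d],-1)@T[:3,:3].T+T[:3,3]
    w=P[...,:2]-O;X,Y,Z=w@ex,w@ey,P[...,2];ok=d>0
    k=ok&(abs(Y+55)<8)&(Z>36)&(Z<48)&(X<-100)&(X>-160);print(n,'tab',k.sum(),np.median(X[k]))
    k=ok&(abs(Y+55)<25)&(Z>29)&(Z<40)&(X<0)&(X>-100);print('disc',k.sum(),np.median(X[k]),np.median(Y[k]),np.median(Z[k]))
    k=ok&(abs(Y+55)<35)&(Z>215)&(Z<240)&(X>60);print('lip',k.sum(),np.median(X[k]))
    out.append(cv2.resize(p[150:290,200:360] if n=='top' else p[110:310,120:360],(400,400),interpolation=3))
cv2.imwrite('pics/s6.png',np.hstack(out)[...,::-1])
E
```

```text
t 10.4 press xyz [-158.1  -54.7  175.5] F [-1.66 -0.61 -1.16]
scene tab 44 -133.90199470734257
disc 222 -56.40766858653171 -56.61430176999945 35.24928862964936
lip 526 364.3299236927523
top tab 19 -133.27647111138273
disc 177 -55.44703796451187 -54.96191363449927 33.036894034818715
lip 141 120.79603687732663
```

View pics/s6.png

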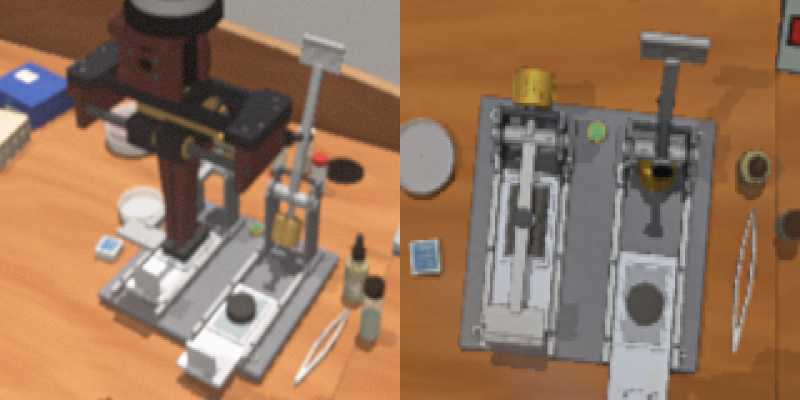

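The arm is up on its stop, and tab and disc both moved 55 mm, with the disc in its nest. The left station and the bystanders have not moved, so I'm handing in.

```bash
python3 -c "
from bench import r
print(r.hand_in())"
```

```text
the job is handed in; nothing more can be done
None
```

The job is handed in, though no verdict came back: the round mount's (right) arm leans back on its stop at about 2.0 rad, its carriage is out the full 55 mm with the mount in its nest, and the left station and the things round the press are where they were.

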